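# Load a vacuum hold-down pad and half-open its valve

## Robot

A 6-joint arm with a two-finger parallel gripper is mounted at the origin on the work surface. World frame = base frame: x ahead of the robot, y to its left, z up, the work surface at z = 0. Lengths are in mm, angles in degrees, forces in N, time in s.
With the tool pointing down it reaches from about 350 to 850 mm from the base axis. Payload 8.1 kg.
Tool frame: the origin (TCP) lies midway between the tips of the shut fingers; the grasp point (between the pads) lies 19 mm behind it (r.pinch_z is the distance from the TCP to the grasp point, in mm); z points along the fingers, y is the line along which they close (so a half turn about z gives the same grasp; the last joint's range is limited). The gripper opens to 85 mm and grips with 20 to 120 N. Pads are 22 mm wide; open, the fingers measure 114 mm over their backs; the gripper's body (76 mm by 85 mm) begins 54 mm behind the grasp point. The pads swing forward as they close: fully open they stand 13 mm farther back than shut.
Start: joints at [-76.627, 7.471, 85.268, -0, 87.261, -4.893], TCP at [188.076, -569.765, 231.292] pointing down, gripper open.
Joint ranges: [-169.43, 169.43], [-51.17, 129.36], [1.28, 143.12], [-76.62, 256.62], [0, 156.53], [-152.29, 152.29]. Speed limits (degrees/s): [136.94, 136.94, 159.86, 180, 180, 180].

## Interface

Orientations are given as [roll, pitch, yaw] about the fixed x, y, z axes, in that order (R = Rz(yaw) Ry(pitch) Rx(roll)).
In Python, from bench import r gives the robot as it stands.
- The arm moves only by the shell command python3 -m jog 'ROWS' [OPENING] [FORCE]. ROWS is JSON, one flat list of numbers, 6 for each row, row after row: the shift along the tool's x, y, z in m, then the turn, a rotation vector about the tool's x, y, z in rad. A call has 1 to 8 rows; each row is the pose to reach, as a shift and turn from the pose commanded when the call began, along the tool's axes at that moment; what a row does not reach only later rows make up. A row lasts 1/8 s, in which the tool goes at most 62.5 mm and 10.7 degrees, less where a joint would pass 70% of its speed; a pose out of reach is approached as far as the arm can. A call with a gripper value outside its range is refused whole. OPENING is the opening, from -1 (shut) to 1 (fully open), set as the call begins (- or left out, the last holds). The fingers move at their own pace and stop on an object; FORCE is the grip in N (left out, the last holds). Time passes only in rows, so rows that repeat a pose let the fingers close. It gives the time, the measured TCP pose, the force, the opening and the grip force at its end, in the units of the state.
- r.sense(): the state, without advancing time (a new reading comes with each control period).
- r.snapshot(name): name is "scene" or "top" or "wrist"; returns a dict with "pixels" (420x560x3 uint8, red, green, blue), "range_z" (420x560 float32, mm along the optical axis (not along the pixel's ray), 0 where there is no reading), "K" (3x3 intrinsics, pixels), "rvec" (rotation vector, rad) and "tvec" (3), from world to camera coordinates, as OpenCV has them. Camera axes: x right, y down, z forward; pixel columns grow to the right and rows downward; lengths in mm; the calibration is good to about 2 mm. A picture is of the moment at which its call begins.
- r.hand_in(): hands the job in; it is judged then, once.
Trained networks look in a picture, given as the dict that the camera call returned (one of the last four; its "shot" number tells which), for a name from the list of things; names that differ only in an ending like _2 or _b are one class to them, and where a whole thing is asked for, a point or a joint stands for the part that bears it (a point fixed in the world has none). Each returns a list of dicts, best first, with "score" (0 to 1); they miss things now and then, are a little off and sometimes report something else, mostly with a low value. They report only what shows in the picture. A call takes as long as a camera call. They do not tell look-alikes from the thing itself.
- r.look_for(picture, target): "bbox" ([left, top, right, bottom] in pixels, round what is visible of it).
- r.outline_of(picture, target): "region" (420x560 bool, what is visible of it) and "bbox" ([left, top, right, bottom] in pixels, round what is visible of it).
The state is a dict: "time": time; "joint_pos": joint angles; "qd": joint speeds; "joint_efforts": joint torques, N m; "tool_pos": TCP position; "tcp_rot": TCP orientation; "ft_force": force on the tool from outside, world axes, zero at the start; "wrist_torque": the same for the moment, N m; "finger_gap": finger opening in mm; "grip_force": force on a finger pad.
Only numpy, scipy, OpenCV 4.12 (cv2) and the standard library are available. Lean on these libraries where they do the work, as an engineer would, in place of code of your own. Each camera call takes 0.05 s, during which the arm holds its last target. There are 200 camera calls.

## Task

Load the round aluminium vacuum pad on the counter for clamping: lay the rubber seal ring centred on the pad, the plywood blank centred on the ring, and set the steel weight gently (not dropped) centred on the blank, so the three discs lie flat in one centred stack and are let go. Only then turn the valve lever to half open, 45 degrees from shut, and let go of it. Leave the hammer, the food can and the tape measure where they are.

Things in the scene. Friction and masses are not known exactly. Their poses are not given: they have to be found in the camera images.
- pad_top (a point): Centre of the flat top of the fixed vacuum pad, 30 mm above the counter. The pad is an aluminium disc, 150 mm diameter, with a dark 16 mm port at its centre and a thin concentric circle, 92 mm wide. Site z is up, +y runs along the pipe from the pad to the valve, -x is the side where the shut lever lies. Pad, pipe and valve are one unit; its place and yaw vary.
- seal: Rubber seal ring, black, flat: 70 mm outside diameter, 38 mm hole, 14 mm thick, 0.05 kg or so. Origin: centre of its underside; z up. Lies loose and flat on the counter.
- blank: Plywood blank: solid plain disc, 66 mm diameter, 24 mm thick, 0.07 kg or so. Origin: centre of its underside; z up. Lies loose and flat on the counter.
- weight: Steel weight: solid disc, 60 mm diameter, 18 mm thick, about 0.4 kg, thin concentric circle on its top. Origin: centre of its underside; z up. Lies loose and flat on the counter.
- valve (a joint): Valve lever angle in rad: 0 shut (lever square across the pipe, along point pad_top's -x), 1.571 fully open (lever along the pipe, pointing away from the pad); opens clockwise seen from above. Half open is 0.785. Starts shut or barely open, stays where it is left (about 2 N at the grip turns it).
- valve_pivot (a point): Point on the lever's vertical turning axis at mid-height of the lever, 98 mm above the counter and 180 mm from the pad's centre along the pipe. The brass valve body below reaches 60 mm above the counter; a 20 mm thick stem carries the lever.
- valve_grip (a point): Middle of the lever's black grip, 75 mm from valve_pivot; moves with the lever. The lever is a level bar, 12 mm wide, 20 mm tall (88 to 108 mm above the counter), reaching 98 mm from the axis; point x runs along it towards the pivot. It can be pinched across its width from above.
- hammer: Claw hammer, bystander, 290 mm long, lying along its x axis with the handle to its -x; origin at the middle of its underside.
- can: Food can with a green band, bystander, 74 mm diameter, 110 mm high, upright; origin: centre of its underside.
- tape: Yellow tape measure, bystander, 70 x 36 mm, 62 mm high; origin: centre of its underside.
There are look-alikes about, which are no part of the job. Of the things that look like the weight, take the one that is farthest to the robot's left at the start. Of the things that look like the blank, the smaller one is meant.

How it is judged:
By the outcome, as a careful person would: the job done as asked, in the order asked, and still so for the second after the job is handed in, with the robot touching nothing.
It also fails if it takes over 72 s, if anything falls off the work surface, if the arm or the gripper's body presses on something with over 40 N, if the wrist force passes 120 N, or if a joint passes its speed limit or range.

## Working session

There is one attempt and no reset: what is moved stays moved. The work goes in short steps, Python scripts to look and compute and a shell command to move; the robot and the scene stay as the last step left them, time stands still between calls to the robot, and variables do not carry over. Pictures are saved under pics/ and viewed, at most 10 in all, crops included, and the job is handed in when it is done.

```bash
ls; mkdir -p pics; cat > h.py <<'E'
import numpy as np, cv2
from bench import r
def cam(p):
    R=cv2.Rodrigues(np.array(p["rvec"],float))[0]; return R,np.array(p["tvec"],float).ravel(),np.array(p["K"],float)
def cloud(p):
    R,t,K=cam(p); z=p["range_z"].astype(float)
    v,u=np.mgrid[:z.shape[0],:z.shape[1]]
    c=np.stack([(u-K[0,2])/K[0,0]*z,(v-K[1,2])/K[1,1]*z,z],-1)
    W=(c-t)@R; W[z<=0]=np.nan; return W
def save(p,name,crop=None,s=1):
    im=p["pixels"][:,:,::-1]
    if crop: l,t,rr,b=crop; im=im[t:b,l:rr]
    cv2.imwrite("pics/"+name,cv2.resize(im,None,fx=s,fy=s,interpolation=cv2.INTER_CUBIC))
def ray(p,u,v,z):
    R,t,K=cam(p); d=R.T@np.array([(u-K[0,2])/K[0,0],(v-K[1,2])/K[1,1],1]); c=-R.T@t
    return c+d*(z-c[2])/d[2]
E
python3 - <<'E'
from h import *
a=r.snapshot("top"); b=r.snapshot("scene")
im=np.hstack([a["pixels"],b["pixels"]])
save(a,"top.png",s=1.4); save(b,"scene.png",s=1.4)
for p,n in((a,"top"),(b,"scene")):
    W=cloud(p)
    for t in ["seal","blank","weight","valve_grip","hammer","can","tape"]:
        for d in r.outline_of(p,t)[:4]:
            m=d["region"]; w=W[m]; w=w[~np.isnan(w[:,0])]
            zt=np.percentile(w[:,2],90) if len(w) else np.nan
            q=w[w[:,2]>zt-5] if len(w) else w
            print(n,t,round(d["score"],2),np.round(d["bbox"]),"ztop %.0f"%zt, "mid",np.round((q[:,:2].max(0)+q[:,:2].min(0))/2) if len(q) else "", "ext",np.round(np.ptp(q[:,:2],axis=0)) if len(q) else "")
print(r.sense())
E
```

```text
pics
top seal 0.62 [381. 225. 408. 249.] ztop 17 mid [ 489. -333.] ext [67. 68.]
top blank 0.95 [315. 242. 341. 271.] ztop 27 mid [ 445. -173.] ext [61. 62.]
top blank 0.9 [313. 290. 346. 326.] ztop 34 mid [ 324. -168.] ext [84. 82.]
top weight 0.78 [319. 168. 340. 194.] ztop 21 mid [ 629. -175.] ext [56. 58.]
top weight 0.57 [362. 169. 388. 195.] ztop 21 mid [ 625. -285.] ext [56. 58.]
top valve_grip 0.94 [147. 188. 164. 236.] ztop 110 mid [548. 235.] ext [104.  38.]
top hammer 0.8 [268. 109. 384. 145.] ztop 28 mid [ 776. -167.] ext [ 87. 287.]
top can 0.94 [175. 102. 213. 141.] ztop 112 mid [775. 164.] ext [67. 67.]
top can 0.42 [  0. 160. 270. 241.] ztop 56 mid [573. 310.] ext [153. 254.]
top tape 0.72 [401. 160. 430. 198.] ztop 64 mid [ 634. -386.] ext [66. 51.]
scene seal 0.74 [210. 157. 238. 181.] ztop 14 mid [ 491. -331.] ext [68. 72.]
scene blank 0.86 [267. 178. 298. 198.] ztop 24 mid [ 448. -172.] ext [65. 66.]
scene blank 0.7 [298. 152. 339. 183.] ztop 32 mid [ 327. -170.] ext [85. 86.]
scene weight 0.91 [206. 217. 238. 241.] ztop 19 mid [ 630. -175.] ext [60. 60.]
scene we
[... 462 characters left out ...]
 [64. 52.]
{'time': 0.8, 'joint_pos': array([-7.66256884e+01,  7.46958935e+00,  8.52669056e+01, -2.49141082e-04,
        8.72594877e+01, -4.89401026e+00]), 'qd': array([ 0.05488866,  0.07671777, -0.08593925, -0.03641601,  0.02736941,
        0.02205633]), 'joint_efforts': array([-9.19416307e-04, -5.69246006e+01, -5.00845277e+01, -1.41326527e-04,
        1.07690179e-03, -1.73150659e-05]), 'tool_pos': array([ 188.09651034, -569.78023936,  231.31725803]), 'tcp_rot': array([1.79996018e+02, 5.90687012e-04, 1.82683337e+01]), 'ft_force': array([ 0.30715314,  0.63832901, -0.30213584]), 'wrist_torque': array([ 0.0416338 , -0.04191706, -0.01774541]), 'grip_force': 0.0, 'finger_gap': 85.53156054741693}
```

View pics/top.png

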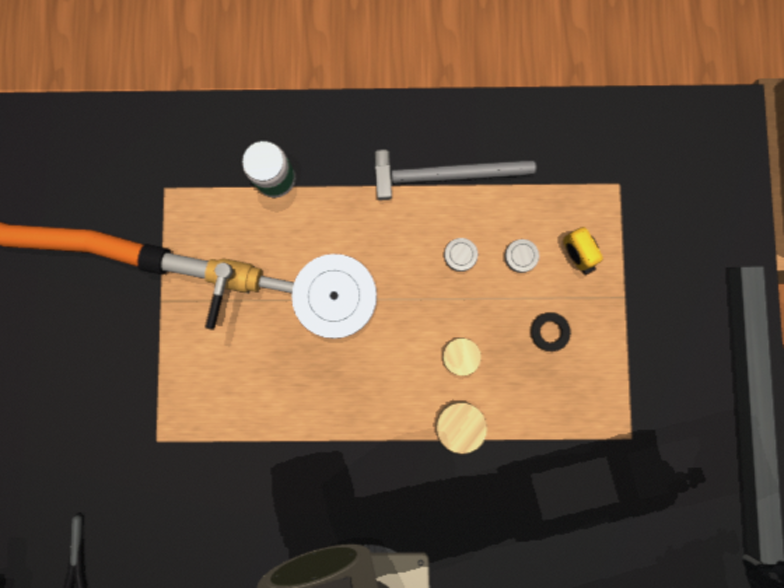

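View pics/scene.png

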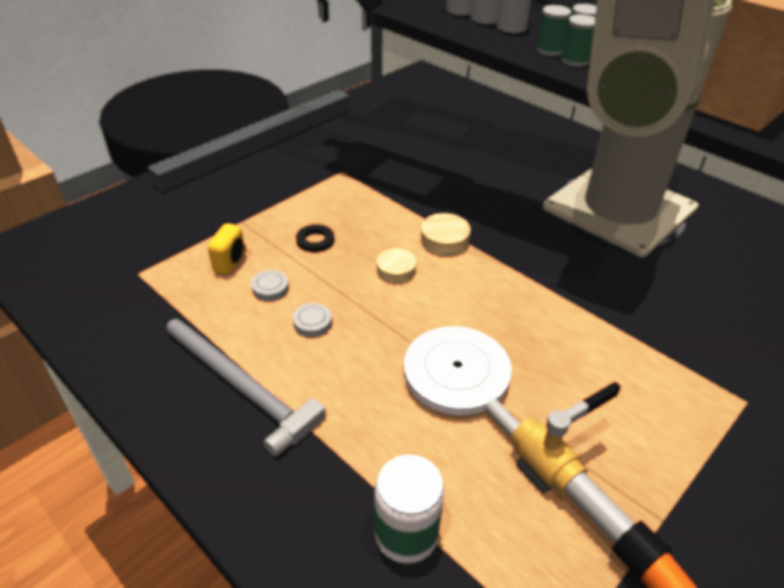

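The top view shows two weight look-alikes at raw pixels (329,181) and (375,182). The left one, at y≈-175, is farthest to the robot's left. It shows two blank look-alikes at (328,256), about 66 mm across, and (330,308), about 86 mm across; the smaller is meant. The seal is at (394,237), the pad at (239,211) and the lever grip at (151,225). Next I'll confirm the choices in a crop and fit circles.

```bash
cat >> h.py <<'E'
def circ(p,W,xy,z,rad,tol=5,marg=1.25):
    """fit the enclosing circle of points near height z around xy; also its mean height"""
    m=(np.abs(W[...,2]-z)<tol)&(np.hypot(W[...,0]-xy[0],W[...,1]-xy[1])<rad*marg)
    q=W[m]; c,rr=cv2.minEnclosingCircle(q[:,:2].astype(np.float32).reshape(-1,1,2))
    # area centroid in pixels, ray at the height -> unbiased
    v,u=np.nonzero(m); zz=np.median(q[:,2])
    g=ray(p,u.mean(),v.mean(),zz)
    return np.round([*c,rr,*g[:2],zz,q[:,2].std(),m.sum()],1)
E
python3 - <<'E'
from h import *
a=r.snapshot("top"); b=r.snapshot("scene")
save(a,"crop.png",(290,150,440,340),3)
for p in(a,b):
    W=cloud(p)
    for n,xy,z,R in [("seal",(490,-332),14,35),("blank",(447,-173),25,33),("bigblank",(325,-169),33,43),("weight",(630,-175),19,30),("weight2",(627,-285),19,30),("pad",(530,80),31,75)]:
        if n=="pad":
            m=(np.abs(W[...,2]-31)<5)&(np.abs(W[...,0]-540)<120)&(np.abs(W[...,1]-60)<120); xy=np.median(W[m],0)[:2]
        print(n,circ(p,W,xy,z,R,marg=1.15))
    m=(np.abs(W[...,2]-107)<6)&(np.hypot(W[...,0]-550,W[...,1]-236)<110); q=W[m]
    (cx,cy),(w,h),ang=cv2.minAreaRect(q[:,:2].astype(np.float32)); print("lever",cx,cy,w,h,ang,np.median(q[:,2]))
E
```

```text
seal [ 488.2 -332.7   35.1  488.  -331.8   14.4    2.1  439. ]
blank [ 445.4 -172.6   32.9  445.4 -172.4   24.5    1.9  550. ]
bigblank [ 324.  -169.2   43.2  323.8 -168.9   31.9    1.8  990. ]
weight [ 628.6 -175.    29.9  628.3 -175.1   18.9    1.9  430. ]
weight2 [ 625.1 -285.    30.5  624.9 -284.6   18.9    2.   433. ]
pad [5.557e+02 5.860e+01 8.130e+01 5.541e+02 5.270e+01 3.040e+01 1.900e+00
 2.810e+03]
lever 548.731201171875 234.41217041015625 24.869651794433594 108.80923461914062 81.05589294433594 107.59052629306491
seal [ 490.8 -333.2   36.4  490.9 -331.2   12.5    1.5  302. ]
blank [ 446.4 -173.    34.3  448.4 -172.    23.     1.2  401. ]
bigblank [ 326.6 -169.2   43.8  327.3 -167.7   30.5    1.2  550. ]
weight [ 629.9 -175.4   31.3  631.6 -173.6   17.3    1.3  436. ]
weight2 [ 626.6 -284.2   31.6  628.8 -283.2   17.2    1.3  372. ]
pad [5.583e+02 6.130e+01 8.470e+01 5.605e+02 5.730e+01 2.940e+01 1.200e+00
 3.504e+03]
lever 551.72998046875 235.0625762939453 24.331024169921875 111.62252807617188 81.10543060302734 107.0191466858671
```

View pics/crop.png

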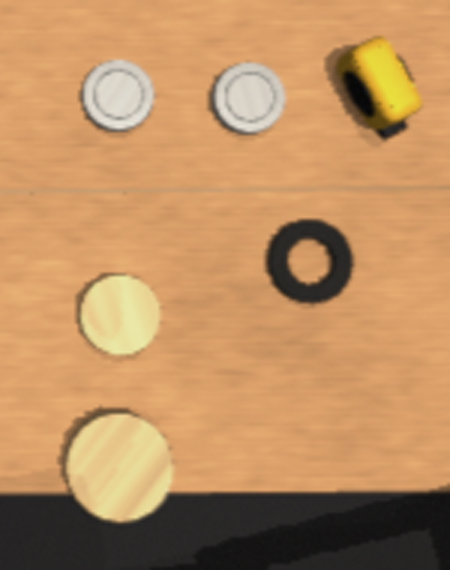

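The crop shows the two steel discs with equal markings, the small and the large blank, and the seal. My picks stand: the left weight and the small blank. Now I'll refine the pad and move over the seal.

```bash
python3 -m jog '[0.361,-0.131,0.081,0,0,0.319, 0.361,-0.131,0.081,0,0,0.319, 0.361,-0.131,0.081,0,0,0.319, 0.361,-0.131,0.081,0,0,0.319, 0.361,-0.131,0.081,0,0,0.319, 0.361,-0.131,0.081,0,0,0.319, 0.361,-0.131,0.081,0,0,0.319, 0.361,-0.131,0.081,0,0,0.319]' 1 30
python3 -m jog '[0,0,0,0,0,0, 0,0,0,0,0,0]'
python3 - <<'E'
from h import *
for n in("top","scene","wrist"):
    p=r.snapshot(n); W=cloud(p)
    if n!="wrist":
        c=np.array([557,57.]); 
        for _ in range(6):
            m=(np.abs(W[...,2]-30)<4)&(np.hypot(W[...,0]-c[0],W[...,1]-c[1])<78); v,u=np.nonzero(m)
            q=W[m][:,:2]; e=q[q@np.array([.156,.988])<c@np.array([.156,.988])+55]  # leave out pipe side
            h=cv2.convexHull(e.astype(np.float32)).reshape(-1,2).astype(float)
            from scipy.optimize import least_squares
            s=least_squares(lambda x:np.hypot(h[:,0]-x[0],h[:,1]-x[1])-x[2],[*c,75],loss="soft_l1").x; c=s[:2]
        print(n,"pad",np.round(s,1))
        R,t,K=cam(p); uv=K@(R@np.array([*c,30])+t); uv=uv[:2]/uv[2]
        g=cv2.cvtColor(p["pixels"],cv2.COLOR_RGB2GRAY); x,y=np.round(uv).astype(int)
        s=255.-g[y-8:y+9,x-8:x+9]; s=np.clip(s-s.min()-60,0,None); vv,uu=np.mgrid[-8:9,-8:9]
        u0,v0=x+(uu*s).sum()/s.sum(),y+(vv*s).sum()/s.sum(); print(" port px",u0,v0,np.round(ray(p,u0,v0,30),1))
        m=(np.abs(W[...,2]-107)<7)&(np.hypot(W[...,0]-550,W[...,1]-236)<110); q=W[m][:,:2]
        d=np.array([.988,-.156]); t_=q@d; 
        vx=cv2.fitLine(q[t_<t_.min()+75].astype(np.float32),cv2.DIST_HUBER,0,.01,.01).ravel(); print(" lever line",np.round(vx,3),"ang",np.degrees(np.arctan2(vx[1],vx[0])),"ends",q[t_.argmin()],q[t_.argmax()])
    else:
        save(p,"w1.png"); print(W[~np.isnan(W[...,0])].min(0)); print(circ(p,W,(489.5,-332),14,35,marg=1.15))
        for d in r.outline_of(p,"seal")[:2]:
            v,u=np.nonzero(d["region"]); print(d["score"],d["bbox"],ray(p,(d["bbox"][0]+d["bbox"][2])/2,(d["bbox"][1]+d["bbox"][3])/2,14),ray(p,u.mean(),v.mean(),14))
print(r.sense()["tool_pos"],r.sense()["tcp_rot"],r.pinch_z)
E
```

```text
time: 1.9
tool_pos: [490.3, -331.3, 149.8]
tcp_rot: [-180.0, 0.1, 0.1]
ft_force: [0.3, -0.8, -0.9]
finger_gap: 85.5
grip_force: 0.0
time: 2.15
tool_pos: [489.0, -333.6, 150.8]
tcp_rot: [180.0, -0.0, -0.1]
ft_force: [0.3, -0.3, -0.6]
finger_gap: 85.3
grip_force: 0.0
top pad [554.3  51.2  73.8]
 port px 238.11407678244973 210.63729433272394 [554.9  51.5  30. ]
 lever line [ 9.75000e-01 -2.21000e-01  5.31883e+02  2.39736e+02] ang -12.780481 ends [496.48099666 252.5792522 ] [602.63324937 222.89670895]
scene pad [556.   51.6  74.4]
 port px 326.4221238938053 259.6787610619469 [555.7  52.9  30. ]
 lever line [ 9.74000e-01 -2.27000e-01  5.35150e+02  2.42828e+02] ang -13.12679 ends [497.90282107 251.76898077] [605.65347367 225.39625282]
[ 190.14583174 -662.67408651   -3.11974611]
[ 4.888e+02 -3.335e+02  3.490e+01  4.905e+02 -3.336e+02  1.390e+01
  9.000e-01  2.742e+03]
0.76 [245.3, 163.8, 313.6, 234.3] [ 490.95706992 -332.34686222   14.        ] [ 490.6611031  -333.56425052   14.        ]
[ 489.36177884 -332.95976287  150.5594005 ] [ 1.79984447e+02 -1.67008234e-02 -8.50365477e-02] 18.700000000000003
```

```bash
python3 -m jog '[0,0,0.06,0,0,0, 0,0,0.11,0,0,0, 0,0,0.135,0,0,0, 0,0,0.145,0,0,0, 0,0,0.15,0,0,0, 0,0,0.155,0,0,0, 0,0,0.155,0,0,0]' 
python3 -m jog '[0,0,0,0,0,0, 0,0,0,0,0,0, 0,0,0,0,0,0, 0,0,0,0,0,0, 0,0,0,0,0,0, 0,0,0,0,0,0]' -1 30
```

```text
time: 3.22
tool_pos: [490.3, -332.6, -3.9]
tcp_rot: [180.0, -0.1, -0.0]
ft_force: [-0.4, -0.5, -0.7]
finger_gap: 85.3
grip_force: 0.0
time: 3.98
tool_pos: [490.5, -332.8, -3.4]
tcp_rot: [179.9, -0.1, -0.0]
ft_force: [-2.1, 0.8, 5.1]
finger_gap: 68.1
grip_force: 33.7
```

```bash
python3 -m jog '[0,0,-0.02,0,0,0, 0,0,-0.06,0,0,0, 0,0,-0.1,0,0,0, 0,0,-0.1,0,0,0, 0,0,-0.1,0,0,0]'
python3 - <<'E'
from h import *
p=r.snapshot("wrist"); W=cloud(p); save(p,"w2.png"); t=r.sense()["tool_pos"]; print(t)
for d in r.outline_of(p,"seal")[:2]:
    m=d["region"]; q=W[m]; q=q[~np.isnan(q[:,0])]; b=d["bbox"]; z=np.median(q[:,2]); print(d["score"],b,"z",z-t[2],ray(p,(b[0]+b[2])/2,(b[1]+b[3])/2,z)-t,(q.max(0)+q.min(0))/2-t,np.ptp(q,axis=0))
E
```

```text
time: 4.6
tool_pos: [489.9, -332.3, 95.9]
tcp_rot: [180.0, -0.0, -0.0]
ft_force: [-0.1, 0.4, -1.0]
finger_gap: 68.3
grip_force: 34.3
[ 489.33857329 -331.80714809   94.81440114]
0.86 [210.4, 204.3, 353.8, 343.3] z 18.25995936556187 [ 4.17949111 -1.48288188 18.25995937] [-46.62433149  -9.01549776 -37.24002227] [161.09133391 101.23202344 115.88927547]
```

View pics/w2.png

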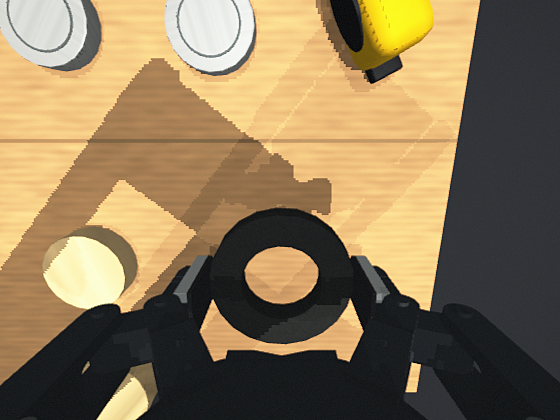

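The wrist view shows the seal level between the pads, centred at about (282,275). I'll quantify its x offset from the cloud, then carry it over the pad.

```bash
cat >> h.py <<'E'
from scipy.optimize import least_squares
def held(p,name,R):
    W=cloud(p); t=r.sense()["tool_pos"]; d=r.outline_of(p,name)
    for k in d[:1]:
        er=k["region"]; q=W[er]; q=q[~np.isnan(q[:,0])]; zt=np.median(q[:,2])
        z=np.percentile(q[np.abs(q[:,2]-zt)<8][:,2],60); q=q[np.abs(q[:,2]-z)<2.5]
        h=cv2.convexHull(q[:,:2].astype(np.float32)).reshape(-1,2).astype(float)
        s=least_squares(lambda x:np.hypot(h[:,0]-x[0],h[:,1]-x[1])-R,h.mean(0),loss="soft_l1").x
        print(name,k["score"],"z",round(z,1),"centre",np.round(s,1),"rel tcp",np.round(s-t[:2],1),round(z-t[2],1),"hull x",h[:,0].min()-t[0],h[:,0].max()-t[0])
E
python3 - <<'E'
from h import *
p=r.snapshot("wrist"); held(p,"seal",35)
E
python3 -m jog '[0.008,-0.048,0,0,0,0, 0.017,-0.1,0,0,0,0, 0.027,-0.158,0,0,0,0, 0.037,-0.216,0,0,0,0, 0.046,-0.27,0,0,0,0, 0.055,-0.322,0,0,0,0, 0.062,-0.362,0,0,0,0, 0.065,-0.384,0,0,0,0]'
python3 -m jog '[0,0,0,0,0,0, 0,0,0,0,0,0]'
python3 - <<'E'
from h import *
p=r.snapshot("wrist"); held(p,"seal",35)
W=cloud(p); m=(np.abs(W[...,2]-30)<4); print(m.sum())
save(p,"w3.png")
for n in("top","scene"): held(r.snapshot(n),"seal",35)
E
```

```text
seal 0.88 z 111.5 centre [ 487.5 -332.3] rel tcp [-1.4 -0.8] 17.6 hull x -36.36339042848232 33.16279365354893
time: 5.8
tool_pos: [554.3, 54.0, 94.3]
tcp_rot: [-180.0, 0.1, 0.1]
ft_force: [-0.0, -0.1, -0.8]
finger_gap: 68.6
grip_force: 34.3
time: 6.05
tool_pos: [554.4, 51.3, 94.6]
tcp_rot: [180.0, 0.1, -0.0]
ft_force: [0.2, -0.8, -0.7]
finger_gap: 68.5
grip_force: 34.3
seal 0.9 z 112.0 centre [552.8  50.5] rel tcp [-1.7 -0.4] 17.2 hull x -36.536256325193335 33.194639670900415
23720
seal 0.81 z 111.5 centre [556.3  50.6] rel tcp [ 1.4 -0.3] 16.2 hull x -29.632242210296567 34.10353659829718
```

View pics/w3.png

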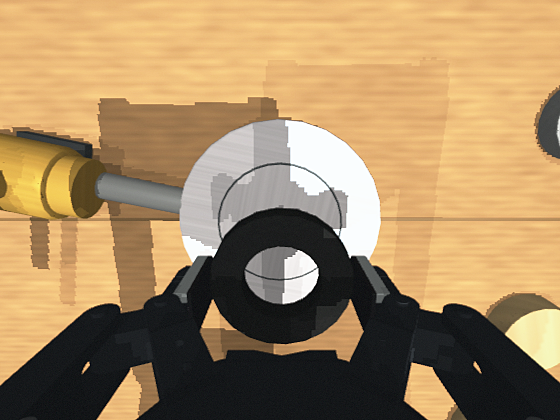

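```bash
python3 - <<'E'
from h import *
p=r.snapshot("wrist"); W=cloud(p); held(p,"seal",35)
m=(np.abs(W[...,2]-30)<4)&(np.hypot(W[...,0]-555,W[...,1]-52)<80)&(p["pixels"].min(-1)>70)
q=W[m][:,:2]; c=np.array([555,52.])
# bin outermost radius per angle, keep angles away from pipe and hand
a=np.degrees(np.arctan2(q[:,1]-52,q[:,0]-555)); rr=np.hypot(*(q-c).T)
P=[q[(a>k)&(a<k+4)][rr[(a>k)&(a<k+4)].argmax()] for k in range(-100,62,4) if ((a>k)&(a<k+4)).any()]; P=np.array(P)
s=least_squares(lambda x:np.hypot(P[:,0]-x[0],P[:,1]-x[1])-75,c,loss="soft_l1"); print("pad",s.x,np.abs(s.fun).mean(),len(P),r.sense()["tool_pos"])
s=least_squares(lambda x:np.hypot(P[:,0]-x[0],P[:,1]-x[1])-x[2],[*c,75],loss="soft_l1"); print("pad",s.x)
E
```

```text
seal 0.92 z 112.6 centre [553.5  50.3] rel tcp [-1.5 -0.9] 17.3 hull x -36.42266431643179 33.38922533200571
pad [554.20008253  51.91482658] 0.18662276759868368 41 [554.93517367  51.32154256  95.35155607]
pad [554.87912014  51.70392652  74.43451123]
```

```bash
python3 -m jog '[0.001,0,0.03,0,0,0, 0.001,0,0.05,0,0,0, 0.001,0,0.06,0,0,0, 0.001,0,0.065,0,0,0, 0.001,0,0.068,0,0,0, 0.001,0,0.069,0,0,0, 0.001,0,0.069,0,0,0]'
python3 -m jog '[0,0,0,0,0,0, 0,0,0,0,0,0, 0,0,0,0,0,0, 0,0,0,0,0,0]' 1
python3 -m jog '[0,0,-0.02,0,0,0, 0,0,-0.06,0,0,0, 0,0,-0.11,0,0,0, 0,0,-0.15,0,0,0, 0,0,-0.15,0,0,0]'
python3 - <<'E'
from h import *
p=r.snapshot("wrist"); save(p,"w4.png"); held(p,"seal",35); print(r.sense()["tool_pos"])
W=cloud(p)
m=(np.abs(W[...,2]-30)<4)&(np.hypot(W[...,0]-555,W[...,1]-52)<80)
q=W[m][:,:2]; c=np.array([555,52.]); a=np.degrees(np.arctan2(q[:,1]-52,q[:,0]-555)); rr=np.hypot(*(q-c).T)
P=np.array([q[(a>k)&(a<k+4)][rr[(a>k)&(a<k+4)].argmax()] for k in range(-180,62,4) if ((a>k)&(a<k+4)).any()])
P=P[np.hypot(*(P-c).T)>68]
s=least_squares(lambda x:np.hypot(P[:,0]-x[0],P[:,1]-x[1])-75,c,loss="soft_l1"); print("pad",s.x,len(P))
E
```

```text
time: 7.32
tool_pos: [556.3, 51.8, 26.8]
tcp_rot: [-180.0, -0.1, -0.0]
ft_force: [0.7, -0.5, -0.3]
finger_gap: 68.1
grip_force: 34.3
time: 7.82
tool_pos: [555.9, 51.7, 26.3]
tcp_rot: [-180.0, -0.0, -0.0]
ft_force: [-0.1, -0.3, -0.6]
finger_gap: 85.3
grip_force: 0.0
time: 8.45
tool_pos: [559.0, 51.8, 182.8]
tcp_rot: [-180.0, -0.6, -0.0]
ft_force: [-0.2, -0.1, -0.4]
finger_gap: 85.1
grip_force: 0.0
seal 0.91 z 44.1 centre [554.7  50.8] rel tcp [-2.9 -1. ] -135.8 hull x -37.11132613642724 31.566469273729012
[556.35487437  51.75832747 177.68546782]
pad [554.50770498  52.32763081] 61
```

```bash
python3 -m jog '[-0.022,0.045,0,0,0,0, -0.045,0.095,0,0,0,0, -0.07,0.145,0.01,0,0,0, -0.092,0.19,0.02,0,0,0, -0.109,0.224,0.026,0,0,0, -0.109,0.224,0.026,0,0,0, -0.109,0.224,0.026,0,0,0]'
python3 - <<'E'
from h import *
p=r.snapshot("wrist"); held(p,"blank",33); print(r.sense()["tool_pos"])
E
```

```text
time: 9.43
tool_pos: [446.5, -171.6, 149.5]
tcp_rot: [-179.9, 0.1, -0.0]
ft_force: [0.4, 0.7, 1.2]
finger_gap: 85.3
grip_force: 0.0
blank 0.72 z 31.6 centre [ 331.5 -165.6] rel tcp [-115.4    5.7] -118.3 hull x -165.1476175743573 -79.80969643177917
[ 447.12270026 -171.22214446  150.05552992]
```

```bash
sed -i 's/def held(p,name,R):/def held(p,name,R,near=None):/; s/    for k in d\[:1\]:/    if near is not None:\n        uv=cv2.projectPoints(np.array([near],float),np.array(p["rvec"],float),np.array(p["tvec"],float),np.array(p["K"],float),None)[0].ravel(); d=sorted(d,key=lambda k:np.hypot((k["bbox"][0]+k["bbox"][2])\/2-uv[0],(k["bbox"][1]+k["bbox"][3])\/2-uv[1]))\n    for k in d[:1]:/' h.py
python3 - <<'E'
from h import *
p=r.snapshot("wrist"); held(p,"blank",33,(446,-172,24)); W=cloud(p); print(circ(p,W,(446,-172),24,33,4,1.15),r.sense()["tool_pos"])
E
```

```text
blank 0.58 z 24.1 centre [ 445.9 -173.3] rel tcp [-1.4 -2.1] -126.1 hull x -34.09369222993024 31.51775796538226
[ 4.460e+02 -1.732e+02  3.290e+01  4.474e+02 -1.734e+02  2.400e+01
  7.000e-01  3.647e+03] [ 447.30474657 -171.26919054  150.28323467]
```

```bash
python3 -m jog '[0,0.001,0.055,0,0,0, 0,0.001,0.105,0,0,0, 0,0.001,0.13,0,0,0, 0,0.001,0.142,0,0,0, 0,0.001,0.148,0,0,0, 0,0.001,0.15,0,0,0]' 
python3 -m jog '[0,0,0,0,0,0, 0,0,0,0,0,0, 0,0,0,0,0,0, 0,0,0,0,0,0, 0,0,0,0,0,0, 0,0,0,0,0,0]' -1 35
python3 -m jog '[0,0,-0.02,0,0,0, 0,0,-0.06,0,0,0, 0,0,-0.1,0,0,0, 0,0,-0.12,0,0,0, 0,0,-0.12,0,0,0]'
python3 - <<'E'
from h import *
p=r.snapshot("wrist"); held(p,"blank",33,(446,-172,144)); print(r.sense()["tool_pos"])
E
```

```text
time: 10.38
tool_pos: [447.7, -173.4, 1.1]
tcp_rot: [180.0, -0.1, 0.0]
ft_force: [0.5, -0.2, 0.1]
finger_gap: 85.5
grip_force: 0.0
time: 11.12
tool_pos: [447.9, -173.7, 1.6]
tcp_rot: [179.9, -0.1, -0.0]
ft_force: [-0.9, 0.8, 6.0]
finger_gap: 65.1
grip_force: 39.0
time: 11.75
tool_pos: [448.3, -174.0, 122.5]
tcp_rot: [179.9, -0.2, -0.0]
ft_force: [0.9, -0.1, -0.3]
finger_gap: 64.8
grip_force: 39.1
blank 0.78 z 145.0 centre [ 446.5 -174.7] rel tcp [-0.8 -1.2] 24.2 hull x -33.46566758894306 31.972015516525687
[ 446.52721615 -173.0765242   119.60595645]
```

```bash
python3 -m jog '[0.016,-0.034,0,0,0,0, 0.036,-0.075,0,0,0,0, 0.06,-0.125,0,0,0,0, 0.082,-0.17,0,0,0,0, 0.098,-0.205,0,0,0,0, 0.108,-0.225,0,0,0,0, 0.108,-0.225,0,0,0,0, 0.108,-0.225,0,0,0,0]'
python3 -m jog '[0,0,0.03,0,0,0, 0,0,0.055,0,0,0, 0,0,0.066,0,0,0, 0,0,0.071,0,0,0, 0,0,0.074,0,0,0, 0,0,0.075,0,0,0, 0,0,0.075,0,0,0]'
python3 -m jog '[0,0,0,0,0,0, 0,0,0,0,0,0, 0,0,0,0,0,0, 0,0,0,0,0,0]' 1
python3 -m jog '[0,0,-0.02,0,0,0, 0,0,-0.06,0,0,0, 0,0,-0.1,0,0,0, 0,0,-0.13,0,0,0, 0,0,-0.13,0,0,0, 0,0,-0.13,0,0,0]'
python3 - <<'E'
from h import *
p=r.snapshot("wrist"); save(p,"w5.png"); held(p,"blank",33,(555,52,68)); held(p,"seal",35,(555,52,44)); print(r.sense()["tool_pos"])
W=cloud(p); print(circ(p,W,(555,52),68,33,4,1.15))
E
```

```text
time: 12.85
tool_pos: [554.2, 50.9, 119.5]
tcp_rot: [180.0, 0.1, -0.0]
ft_force: [-0.9, -1.1, 0.5]
finger_gap: 64.8
grip_force: 39.1
time: 13.72
tool_pos: [555.4, 51.8, 45.9]
tcp_rot: [180.0, -0.1, -0.0]
ft_force: [0.2, -0.0, -0.7]
finger_gap: 64.3
grip_force: 39.1
time: 14.22
tool_pos: [554.9, 51.8, 45.3]
tcp_rot: [180.0, -0.0, -0.0]
ft_force: [0.8, -0.4, -0.7]
finger_gap: 85.4
grip_force: 0.0
time: 14.98
tool_pos: [554.8, 51.8, 175.6]
tcp_rot: [-180.0, -0.0, -0.0]
ft_force: [-0.1, 0.3, -0.6]
finger_gap: 85.5
grip_force: 0.0
blank 0.79 z 68.1 centre [553.7  50.9] rel tcp [-0.6 -0.9] -106.5 hull x -33.27957516807555 31.448696316299447
seal 0.78 z 43.8 centre [553.9  51. ] rel tcp [-0.1 -0.8] -130.4 hull x 13.359024298233635 35.262161505264885
[554.03671028  51.76274981 174.00348565]
[5.534e+02 5.090e+01 3.300e+01 5.550e+02 5.090e+01 6.800e+01 7.000e-01
 4.139e+03]
```

View pics/w5.png

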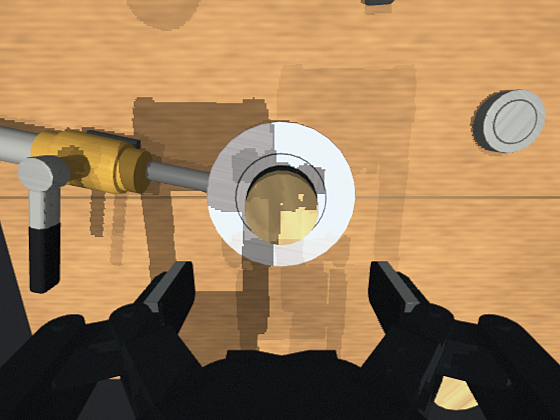

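The stack is well centred: the blank's top is at 68 mm, with the ring visible evenly around it at (282,205). Next, the weight.

```bash
python3 -m jog '[0.015,0.045,0,0,0,0, 0.031,0.095,0,0,0,0, 0.048,0.145,0.01,0,0,0, 0.063,0.19,0.02,0,0,0, 0.075,0.227,0.025,0,0,0, 0.075,0.227,0.025,0,0,0, 0.075,0.227,0.025,0,0,0]'
python3 - <<'E'
from h import *
p=r.snapshot("wrist"); held(p,"weight",30,(629.6,-174.7,18)); W=cloud(p); print(circ(p,W,(629.6,-174.7),18,30,4,1.15),r.sense()["tool_pos"])
E
```

```text
time: 16.0
tool_pos: [629.2, -174.7, 149.2]
tcp_rot: [-179.9, 0.1, -0.0]
ft_force: [-0.7, -0.2, -0.5]
finger_gap: 85.6
grip_force: 0.0
weight 0.8 z 18.4 centre [ 629.5 -176.1] rel tcp [ 0.1 -1.9] -131.3 hull x -29.331603154940126 29.346131220059874
[ 6.292e+02 -1.759e+02  2.990e+01  6.305e+02 -1.759e+02  1.820e+01
  8.000e-01  2.910e+03] [ 629.61381792 -174.0213408   150.06247019]
```

```bash
python3 -m jog '[0.001,0,0.055,0,0,0, 0.001,0,0.105,0,0,0, 0.001,0,0.133,0,0,0, 0.001,0,0.145,0,0,0, 0.001,0,0.151,0,0,0, 0.001,0,0.153,0,0,0]' 
python3 -m jog '[0,0,0,0,0,0, 0,0,0,0,0,0, 0,0,0,0,0,0, 0,0,0,0,0,0, 0,0,0,0,0,0, 0,0,0,0,0,0]' -1 60
python3 -m jog '[0,0,-0.02,0,0,0, 0,0,-0.06,0,0,0, 0,0,-0.1,0,0,0, 0,0,-0.13,0,0,0, 0,0,-0.13,0,0,0, 0,0,-0.13,0,0,0]'
python3 - <<'E'
from h import *
p=r.snapshot("wrist"); held(p,"weight",30,(630,-175,140)); print(r.sense()["tool_pos"])
E
```

```text
time: 16.85
tool_pos: [632.0, -175.3, -1.3]
tcp_rot: [180.0, -0.1, 0.0]
ft_force: [0.4, -0.5, -0.1]
finger_gap: 85.6
grip_force: 0.0
time: 17.6
tool_pos: [632.0, -175.6, -0.9]
tcp_rot: [180.0, -0.1, -0.0]
ft_force: [-1.0, 0.7, 5.7]
finger_gap: 57.8
grip_force: 65.3
time: 18.35
tool_pos: [630.0, -175.0, 126.0]
tcp_rot: [-180.0, 0.1, -0.0]
ft_force: [-0.4, -0.4, -4.9]
finger_gap: 58.0
grip_force: 65.6
weight 0.93 z 145.2 centre [ 627.4 -175.9] rel tcp [-2. -1.] 20.2 hull x -31.95514161515439 27.96301024031436
[ 629.33056545 -174.7284955   124.72548399]
```

```bash
python3 -m jog '[-0.01,-0.03,0,0,0,0, -0.024,-0.072,0,0,0,0, -0.04,-0.12,0,0,0,0, -0.055,-0.168,0,0,0,0, -0.067,-0.204,0,0,0,0, -0.075,-0.227,0,0,0,0, -0.075,-0.227,0,0,0,0, -0.075,-0.227,0,0,0,0]'
python3 -m jog '[0,0,0.02,0,0,0, 0,0,0.035,0,0,0, 0,0,0.045,0,0,0, 0,0,0.05,0,0,0, 0,0,0.05,0,0,0, 0,0,0.05,0,0,0]'
python3 - <<'E'
from h import *
for i in range(2):
    p=r.snapshot("wrist"); held(p,"weight",30,(555,52,93)); print(r.sense()["tool_pos"])
E
```

```text
time: 19.45
tool_pos: [555.5, 51.3, 126.3]
tcp_rot: [180.0, 0.1, 0.0]
ft_force: [0.3, -0.9, -4.2]
finger_gap: 57.2
grip_force: 65.7
time: 20.2
tool_pos: [556.4, 51.8, 78.0]
tcp_rot: [-180.0, -0.1, -0.0]
ft_force: [-0.4, 0.4, -3.5]
finger_gap: 57.8
grip_force: 65.7
[556.48343391  51.79948895  78.03767211]
[556.27785456  51.83358549  77.85475253]
```

```bash
python3 -m jog '[0,0,0.005,0,0,0, 0,0,0.008,0,0,0, 0,0,0.0095,0,0,0, 0,0,0.0105,0,0,0, 0,0,0.011,0,0,0, 0,0,0.011,0,0,0, 0,0,0.011,0,0,0]'
python3 -m jog '[0,0,0.0004,0,0,0, 0,0,0.0008,0,0,0, 0,0,0.0008,0,0,0]'
```

```text
time: 21.28
tool_pos: [556.2, 51.8, 67.1]
tcp_rot: [-180.0, -0.0, -0.0]
ft_force: [-5.3, 0.2, 5.6]
finger_gap: 57.7
grip_force: 66.4
time: 21.65
tool_pos: [556.2, 51.8, 67.1]
tcp_rot: [180.0, -0.0, -0.0]
ft_force: [-8.5, -0.6, 12.3]
finger_gap: 57.8
grip_force: 67.2
```

```bash
python3 -m jog '[0,0,-0.0006,0,0,0, 0,0,-0.001,0,0,0, 0,0,-0.001,0,0,0]'
python3 -m jog '[0,0,0,0,0,0, 0,0,0,0,0,0, 0,0,0,0,0,0, 0,0,0,0,0,0]' 1
python3 -m jog '[0,0,-0.01,0,0,0, 0,0,-0.04,0,0,0, 0,0,-0.08,0,0,0, 0,0,-0.12,0,0,0, 0,0,-0.12,0,0,0, 0,0,-0.12,0,0,0]'
python3 - <<'E'
from h import *
p=r.snapshot("wrist"); save(p,"w6.png"); held(p,"weight",30,(555,52,86)); held(p,"blank",33,(555,52,68)); held(p,"seal",35,(555,52,44)); print(r.sense()["tool_pos"])
W=cloud(p); print(circ(p,W,(555,52),86,30,4,1.15))
# lever: grip and pivot
m=(np.abs(W[...,2]-107)<5)&(W[...,1]>180)&(W[...,1]<300); q=W[m][:,:2]; print(len(q))
if len(q): (c,wh,an)=cv2.minAreaRect(q.astype(np.float32)); print(c,wh,an,q.min(0),q.max(0))
E
```

```text
time: 22.02
tool_pos: [556.2, 51.8, 67.1]
tcp_rot: [-180.0, -0.0, -0.0]
ft_force: [-4.9, -0.5, 6.6]
finger_gap: 58.0
grip_force: 66.8
time: 22.52
tool_pos: [556.0, 51.7, 66.4]
tcp_rot: [180.0, -0.0, -0.0]
ft_force: [-0.3, -0.7, -0.2]
finger_gap: 85.3
grip_force: 0.0
time: 23.28
tool_pos: [555.8, 51.8, 186.5]
tcp_rot: [-180.0, -0.0, -0.0]
ft_force: [0.5, -0.0, 0.7]
finger_gap: 85.4
grip_force: 0.0
weight 0.65 z 86.4 centre [553.5  51. ] rel tcp [-1.8 -0.8] -99.2 hull x -31.164298374392274 27.678719203732726
blank 0.66 z 68.0 centre [552.8  51. ] rel tcp [-2.2 -0.8] -117.1 hull x 3.157105194046494 31.042114959671494
seal 0.9 z 43.8 centre [554.   50.9] rel tcp [-0.9 -0.9] -141.1 hull x 7.998619934559656 34.052575012684656
[554.99984466  51.76238276 184.96315482]
[5.534e+02 5.090e+01 3.000e+01 5.550e+02 5.080e+01 8.620e+01 8.000e-01
 3.555e+03]
2894
(550.2232666015625, 238.6377716064453) (25.620773315429688, 111.59113311767578) 74.31285858154297 [494.85031433 214.10924975] [604.39240396 254.33793992]
```

View pics/w6.png

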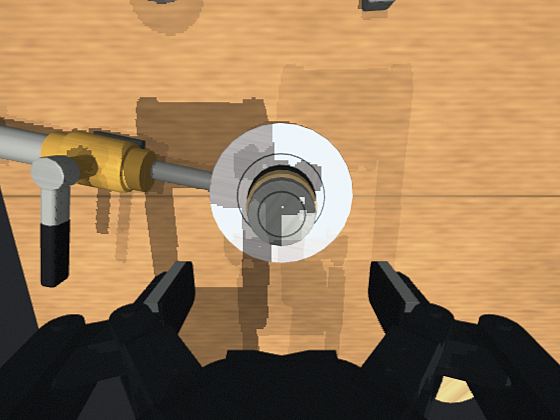

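The stack is in place and centred: weight top at 86 mm, centre about 1 mm from the pad's centre. Now I'll measure the lever with all three cameras.

```bash
cat > lev.py <<'E'
from h import *
def lever(n):
    p=r.snapshot(n); W=cloud(p); im=p["pixels"].astype(int)
    m=(np.abs(W[...,2]-107)<6)&(np.hypot(W[...,0]-570,W[...,1]-245)<110)&(W[...,1]>150)
    ds=sorted(r.outline_of(p,"valve_grip"),key=lambda d:-d["score"])
    if ds: m&=cv2.dilate(ds[0]["region"].astype(np.uint8),np.ones((5,5)))>0
    v,u=np.nonzero(m); q=np.array([ray(p,a,b,108)[:2] for a,b in zip(u,v)])
    if len(q)<30: print(n,"few",len(q)); return
    dk=im[m].max(-1)<75; g=q[dk]
    def fl(x): a=cv2.fitLine(x.astype(np.float32),cv2.DIST_HUBER,0,.01,.01).ravel(); return a[:2],a[2:]
    d,c=fl(q); cap=q[~dk].mean(0)
    if (c-cap)@d<0 and (g.mean(0)-cap)@d<0: d=-d
    d*=np.sign((g.mean(0)-cap)@d)
    tip=np.percentile(q@d,99.5); bar=q[(q@d)>tip-70]; 
    d2,c2=fl(bar); d2*=np.sign(d2@d); dg,_=fl(g); dg*=np.sign(dg@d)
    tip=np.percentile(q@d2,99.8); piv=c2+d2*(tip-98-c2@d2)
    back=np.percentile(q@d2,.2)
    f=lambda x:round(np.degrees(np.arctan2(x[1],x[0])),1)
    pad=np.array([554.9,51.9]); a=piv-pad
    print(n,"ang all/bar/grip",f(d),f(d2),f(dg),"piv",np.round(piv,1),"gripc",np.round(g.mean(0),1),"len",round(tip-back,1),"pad-piv",round(np.hypot(*a),1),"shut ang",round(f(a)+90,1))
if __name__=="__main__":
    for n in("top","scene","wrist"): lever(n)
E
python3 lev.py
```

```text
top few 0
scene ang all/bar/grip 167.7 167.5 167.3 piv [595.  229.5] gripc [528.3 246. ] len 112.7 pad-piv 182.1 shut ang 167.3
wrist ang all/bar/grip 167.0 166.6 160.7 piv [591.9 223.8] gripc [535.6 235.7] len 110.9 pad-piv 175.8 shut ang 167.9
```

```bash
python3 -m jog '[-0.009,-0.048,0,0,0,-0.181, -0.018,-0.096,0,0,0,-0.362, -0.027,-0.144,0,0,0,-0.543, -0.036,-0.193,0,0,0,-0.725, -0.036,-0.193,0,0,0,-0.906, -0.036,-0.193,0,0,0,-1.087, -0.036,-0.193,0,0,0,-1.268, -0.036,-0.193,0,0,0,-1.45]'
python3 -m jog '[0,0,0,0,0,-0.184, 0,0,0,0,0,-0.368, 0,0,0,0,0,-0.552, 0,0,0,0,0,-0.736, 0,0,0,0,0,-0.92, 0,0,0,0,0,-1.104, 0,0,0,0,0,-1.288, 0,0,0,0,0,-1.47]'
python3 -m jog '[0,0,0,0,0,0, 0,0,0,0,0,0]'
python3 - <<'E'
from lev import *
for n in("top","scene","wrist"): lever(n)
p=r.snapshot("wrist"); save(p,"w7.png"); s=r.sense(); print(s["joint_pos"],s["tool_pos"])
E
```

```text
time: 24.78
tool_pos: [519.9, 244.9, 186.5]
tcp_rot: [-180.0, 0.0, 83.4]
ft_force: [-0.3, -0.5, -0.1]
finger_gap: 85.4
grip_force: 0.0
time: 25.78
tool_pos: [520.0, 244.8, 186.5]
tcp_rot: [180.0, -0.0, 167.6]
ft_force: [-0.1, 0.7, 0.1]
finger_gap: 85.5
grip_force: 0.0
time: 26.02
tool_pos: [520.0, 244.8, 186.5]
tcp_rot: [180.0, -0.0, 167.1]
ft_force: [0.0, 0.7, 0.9]
finger_gap: 85.4
grip_force: 0.0
top ang all/bar/grip 167.1 165.5 167.9 piv [591.1 225.5] gripc [534.3 239.3] len 109.2 pad-piv 177.3 shut ang 168.2
scene ang all/bar/grip 167.8 168.0 170.5 piv [595.  230.1] gripc [526.8 245.8] len 112.8 pad-piv 182.7 shut ang 167.3
wrist ang all/bar/grip 167.3 167.4 167.3 piv [589.5 229.1] gripc [522.1 243.6] len 111.2 pad-piv 180.5 shut ang 169.0
[ 2.00983232e+01  4.98278553e+00  9.26417960e+01  1.12176632e-04
  8.23730003e+01 -5.71550848e+01] [519.95674402 244.78068253 186.52371764]
```

View pics/w7.png

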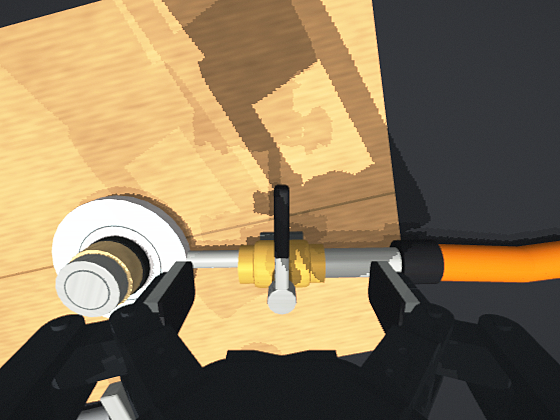

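The wrist view shows the lever at column 282, in line between the open fingers and square to the pipe (rows 258 to 260), so it is essentially shut. Now I'll pinch it.

```bash
python3 -m jog '[0,0,0.04,0,0,0, 0,0,0.07,0,0,0, 0,0,0.09,0,0,0, 0,0,0.1,0,0,0, 0,0,0.105,0,0,0, 0,0,0.105,0,0,0]'
python3 -m jog '[0,0,0,0,0,0, 0,0,0,0,0,0, 0,0,0,0,0,0, 0,0,0,0,0,0, 0,0,0,0,0,0, 0,0,0,0,0,0, 0,0,0,0,0,0, 0,0,0,0,0,0]' -1 25
python3 -m jog '[0,0,0,0,0,0, 0,0,0,0,0,0, 0,0,0,0,0,0]'
```

```text
time: 27.12
tool_pos: [520.4, 245.0, 82.1]
tcp_rot: [180.0, 0.0, 167.3]
ft_force: [0.3, -0.4, -0.0]
finger_gap: 85.6
grip_force: 0.0
time: 28.12
tool_pos: [520.0, 244.8, 81.6]
tcp_rot: [180.0, 0.0, 167.3]
ft_force: [-1.4, 0.0, 3.4]
finger_gap: 11.8
grip_force: 30.3
time: 28.5
tool_pos: [520.0, 244.8, 81.7]
tcp_rot: [180.0, 0.0, 167.3]
ft_force: [-1.6, -0.4, 5.1]
finger_gap: 11.4
grip_force: 30.5
```

```bash
python3 -m jog '[-0.0004,0.0073,0,0,0,0.0977, -0.0014,0.0146,0,0,0,0.1955, -0.0032,0.0217,0,0,0,0.2932, -0.0057,0.0286,0,0,0,0.391, -0.0088,0.0352,0,0,0,0.4887, -0.0125,0.0415,0,0,0,0.5864, -0.0169,0.0474,0,0,0,0.6842, -0.0217,0.0528,0,0,0,0.7802]'
python3 -m jog '[0,0,0,0,0,0, 0,0,0,0,0,0, 0,0,0,0,0,0]'
python3 -m jog '[0,0,0,0,0,0, 0,0,0,0,0,0, 0,0,0,0,0,0, 0,0,0,0,0,0]' 1
python3 -m jog '[0,0,-0.02,0,0,0, 0,0,-0.05,0,0,0, 0,0,-0.09,0,0,0, 0,0,-0.12,0,0,0, 0,0,-0.12,0,0,0, 0,0,-0.12,0,0,0]'
python3 - <<'E'
from lev import *
for n in("top","scene","wrist"): lever(n)
p=r.snapshot("wrist"); save(p,"w8.png")
E
```

```text
time: 29.5
tool_pos: [552.7, 291.3, 81.6]
tcp_rot: [-180.0, 0.0, 122.4]
ft_force: [-1.9, -3.7, 5.9]
finger_gap: 11.6
grip_force: 30.9
time: 29.88
tool_pos: [552.7, 291.3, 81.6]
tcp_rot: [-180.0, 0.0, 122.6]
ft_force: [-2.1, -2.5, 5.4]
finger_gap: 11.7
grip_force: 30.8
time: 30.38
tool_pos: [552.6, 291.5, 81.3]
tcp_rot: [-180.0, -0.0, 122.6]
ft_force: [-0.1, -0.8, 0.2]
finger_gap: 82.5
grip_force: 0.0
time: 31.12
tool_pos: [552.7, 291.5, 201.9]
tcp_rot: [180.0, 0.0, 122.6]
ft_force: [0.1, 0.0, -0.7]
finger_gap: 85.2
grip_force: 0.0
top ang all/bar/grip 122.1 122.0 120.9 piv [590.6 227. ] gripc [553.6 285.6] len 110.3 pad-piv 178.7 shut ang 168.5
scene ang all/bar/grip 122.8 123.2 124.9 piv [596.9 229.4] gripc [558.4 289.7] len 109.6 pad-piv 182.4 shut ang 166.7
wrist ang all/bar/grip 122.6 122.7 122.5 piv [590.8 230.3] gripc [553.4 288.8] len 111.0 pad-piv 182.0 shut ang 168.6
```

View pics/w8.png

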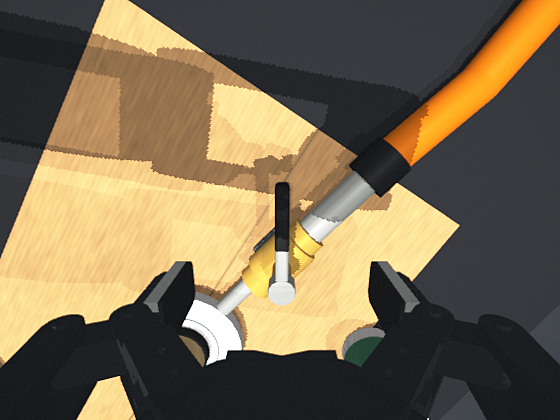

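The lever is at 122.6°, against about 167.9° when shut, so it is open 45° within about 1°. Last, a check of the stack and the bystanders.

```bash
python3 - <<'E'
from h import *
for n in("top","scene"):
    p=r.snapshot(n); W=cloud(p); print(n,circ(p,W,(555,52),86,30,4,1.2)); 
    for t in("hammer","can","tape"): print(t,[np.round(d["bbox"]) for d in r.look_for(p,t)[:1]])
    if n=="scene": save(p,"end.png",(230,150,450,380),2.5)
s=r.sense(); print(s["time"],np.abs(s["qd"]).max())
E
```

```text
top [552.9  51.5  29.9 553.1  50.9  86.2   1.7 493. ]
hammer [array([270., 109., 384., 145.])]
can [array([176., 103., 214., 144.])]
tape [array([401., 160., 428., 196.])]
scene [554.1  50.7  30.9 556.1  52.4  85.3   1.2 580. ]
hammer [array([121., 229., 232., 326.])]
can [array([269., 327., 315., 401.])]
tape [array([144., 160., 176., 195.])]
31.875 0.10710788295241107
```

View pics/end.png

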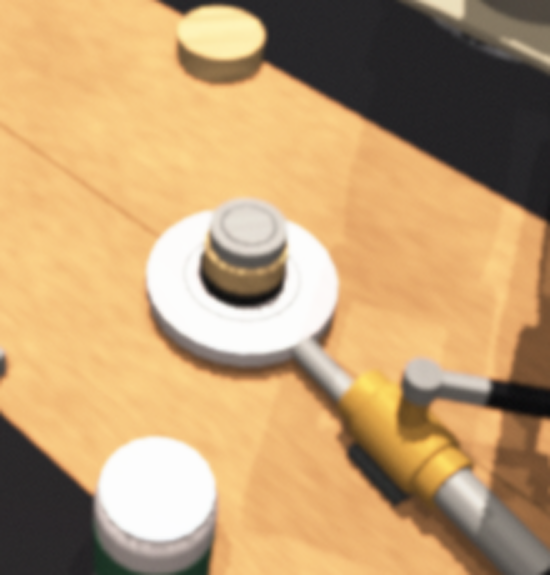

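The end view shows the stack upright and centred on the pad at crop pixel (245,255), with the lever half open at (470,385) and the bystanders unmoved. Handing in.

```bash
python3 -c "
from bench import r
print(r.hand_in())"
```

```text
the job is handed in; nothing more can be done
None
```

The job is handed in at about 32 s: seal, blank and weight lie flat in one stack centred on the pad to within about 2 mm, the valve lever then turned to 45° open (within about 1°) and released, and the hammer, can and tape measure left where they were.

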